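# Prise open the cutlery box and draw the long spoon out

### The job

Prise up the hinged flap of the steel cutlery box with the knife blade under its tongue, swing it back past upright with the knife, and lay the knife flat on the table. Then take out the purple spoon, which is longer than the opening: lift its handle end first and draw it out slantwise without forcing it against the box. Finish still holding the spoon, steady and wholly in the air at least 5 cm higher than the box's top, flap left open and everything else on the table left where it stands.

Things in the scene. Friction and masses are not known exactly. Their poses are not given: they have to be found in the camera images.
- cutlery_box: slim steel box, fixed, 120 (x) by 240 (y) by 52 mm high; origin on the table under its centre, front long side to its own -x (towards the robot). Walls 2.5, floor 3 mm. The half y = 0 to +120 mm is roofed by a fixed deck (underside at 49 mm); the half y = -117 to 0 is open under the hinged flap. Out-turned rim at the top, 3 mm thick, 16 mm wide at front and back (to x = -76, +76), 8 mm at the ends
- opening (a point): centre of the opening, level with the rim's top: (0, -60, 52) mm in the box's frame. Opening 115 mm (x) by 117 mm (y). The spoon lies on the box's floor below, along y
- tongue (a point): middle of the front edge of the flap's tongue, on its underside, turning with the flap; when shut at (-80, -61, 62) mm in the box's frame, axes parallel to the box's. Tongue 56 mm wide, 3 mm thick, 16 mm long from the flap's front face (x = -64 mm). Between tongue and rim (top at 52 mm) a slot 10 mm high, open to the front, 16 mm deep: the place for the blade
- flap (a joint): angle of the flap, rad: 0 shut, grows as the tongue is raised, 1.57 upright, stop at 2.0 leaning back. Stiff hinge: stays at any angle where it is left; takes about 1.2 N at the tongue to raise
- hinge (a point): middle of the flap's hinge line, (72, -61, 52) mm in the box's frame; the line runs along the box's y
- knife: butter knife lying flat on the table, 190 mm long along its x, blade to +x; origin on its underside at mid-length. Purple handle x = -95 to +5 mm, 16 mm wide, 11 mm thick; steel blade x = +5 to +95 mm, 18 mm wide (11 at the tip), 3 mm thick, 4 to 7 mm up. About 60 g
- knife_grip (a point): where to grip the knife: handle axis at x = -12 mm, 5.5 mm up, 107 mm behind the tip
- knife_tip (a point): tip of the blade, mid-thickness
- spoon: purple plastic serving spoon in the box, 200 mm long along its y; origin on its underside at mid-length. Handle 13 mm wide, 7 to 15 mm up; butt y = -100 to -74 mm, 19 mm wide, 16 high, under the flap; round bowl 48 mm across, 15 deep, y = +52 to +100 mm, flat underside of radius 13 mm at y = +76, under the deck. About 35 g
- spoon_grip (a point): middle of the spoon's handle at y = -50 mm, 11 mm up: where to grip it across its width
- spoon_butt (a point): end of the spoon's handle
- spoon_tip (a point): far end of the spoon's bowl, 8 mm up
- fork: purple plastic fork, 190 mm long, lying on the table: leave alone; origin at mid-length on its underside
- katori: white ceramic bowl, 90 mm across, 42 mm high: leave alone; origin under its centre
- tumbler: glass tumbler standing upside down, 74 mm across, 105 mm high: leave alone; origin under its centre
- pickle_box: small steel pickle box with a shut flap, 64 by 89 by 44 mm high: leave alone; origin under its centre
- lunchbox: slim steel lunchbox with a sliding lid, 105 by 190 by 50 mm high: leave alone; origin under its centre
- flap_middle (a point): middle of the flap's top face, turning with the flap. The flap is a shallow steel cap with a clear window, 117 mm wide (y), 13 mm high, shut on the rim over the opening, from its hinge line at the back rim to its front face 136 mm ahead of it
Not all that is in view belongs to the job. Leave any brown or yellow look-alike of the knife alone.

How it is judged:
By the outcome, as a careful person would: the job done as asked, in the order asked, and still so for the second after the job is handed in, while the arm keeps its last pose, push and grip.
It also fails if it takes over 64 s, if anything falls off the work surface, if the arm or the gripper's body presses on something with over 40 N, if the wrist force passes 120 N, or if a joint passes its speed limit or range.

### The arm

A 7-joint arm with a two-finger parallel gripper is mounted at the origin on the work surface. World frame = base frame: x ahead of the robot, y to its left, z up, the work surface at z = 0. Lengths are in m, angles in rad, forces in N, time in s.
With the tool pointing down it reaches from about 0.425 to 0.925 m from the base axis. Payload 6.8 kg.
Tool frame: the origin (TCP) lies midway between the tips of the shut fingers; the grasp point (between the pads) lies r.grip_point_offset behind it (r.grip_point_offset is the distance from the TCP to the grasp point, in m); z points along the fingers, y is the direction in which the jaws open and shut (so a half turn about z gives the same grasp; the last joint's range is limited). The gripper opens to 85 mm and grips with 20 to 120 N. Pads are 22 mm wide; open, the fingers measure 114 mm over their backs; the gripper's body (76 mm by 85 mm) begins 54 mm behind the grasp point. The pads swing forward as they close: fully open they stand 13 mm farther back than shut.
Start: joints at [-1.243, 0.477, 0.022, 1.555, -0.011, 1.109, -0.083], TCP at [0.285, 0.612, 0.231] pointing down, gripper open.
Joint ranges: [-2.96, 2.96], [-0.34, 2.1], [-1.41, 1.46], [0.24, 2.44], [-1.37, 4.51], [0.17, 1.92], [-2.96, 2.96]. Speed limits (rad/s): [2.39, 2.39, 3.14, 3.14, 3.14, 3.14, 3.14].

### API

Orientations are given as a rotation vector (axis times angle).
In Python, from bench import r gives the robot as it stands. The module is installed in compiled form; this text tells all that it offers.
- The arm moves only by the tool play_rows, never from a script. Its argument "deltas" is a list of rows, each a list of 3 entries, a list of its own where there are three numbers: the finger opening in mm, from 0 to 85.4, then the shift along the tool's x, y, z in mm, then the turn, a rotation vector about the tool's x, y, z in rad. A call has 1 to 8 rows; each row is the pose to reach, as a shift and turn from the pose measured when the call began, along the tool's axes at that moment; what a row does not reach only later rows make up. A row lasts 1/8 s, in which the tool goes at most 62.5 mm and 10.7 degrees, less where a joint would pass 70% of its speed; a pose out of reach is approached as far as the arm can. A call with a gripper value outside its range is refused whole. The fingers move at their own pace and stop on an object; "squeeze" is the grip in N (left out, the last holds). Time passes only in rows, so rows that repeat a pose let the fingers close. It gives the time, the measured TCP pose, the force and the opening at its end, in the units of the state.
- r.get_obs(): the state, without advancing time (a new reading comes with each control period).
- r.grab_frame(name): name is "scene" or "top" or "wrist"; returns (picture, depth): 384x512x3 uint8, red, green, blue; 384x512 float32, m along the optical axis (not along the pixel's ray), 0 where there is no reading.
- r.camera_model(name): a dict with "mtx" (3x3 intrinsics, pixels), "D" ([k1, k2, p1, p2, k3] as OpenCV has them; the pictures are not rectified), "rvec" (rotation vector, rad) and "tvec" (3), from world to camera coordinates, as OpenCV has them; the wrist camera has in their place "T_tool_cam" (4x4, takes a point from camera to tool coordinates, whose origin is the TCP and whose axes are the flange's). Camera axes: x right, y down, z forward; pixel columns grow to the right and rows downward; lengths in m; the calibration is good to about 2 mm. A picture is of the moment at which its call begins: read the wrist's pose just before it. camera_model takes no time and is no camera call.
- r.hand_in(): hands the job in, once; it reports no verdict.
The state is a dict: "clock": time; "joints": joint angles; "qvel": joint speeds; "tau": joint torques, N m; "tcp_pos": TCP position; "orientation": TCP orientation; "contact_force": force on the tool from outside, world axes, zero at the start; "moment": the same for the moment, N m; "grip_width": finger opening in m.
Only numpy, scipy, OpenCV 4.12 (cv2) and the standard library are available. Lean on these libraries where they do the work, as an engineer would, in place of code of your own. Each camera call takes 0.05 s, during which the arm holds its last target. There are 200 camera calls.

## Working session

There is one attempt and no reset: what is moved stays moved. The work goes in short steps, Python scripts to look and compute and a tool call to move; the robot and the scene stay as the last step left them, time stands still between calls to the robot, and variables do not carry over. Pictures are saved under pics/ and viewed, about 8 in all and at most 12, crops included, and the job is handed in when it is done.

Besides the shell and the picture viewer there is one more tool, called as name([rows], argument=value, ...), one row to a line, values as JSON. play_rows: Moves the arm, as the interface text tells. Its arguments: {"type":"object","properties":{"deltas":{"type":"array"},"squeeze":{"type":"number"}},"required":["deltas"]}

```bash
mkdir -p pics; cat > h.py <<'E'
import numpy as np, cv2
from bench import r
from scipy.spatial.transform import Rotation as R
def grab(n):
    o=r.get_obs(); p,d=r.grab_frame(n); c=r.camera_model(n)
    K=np.array(c["mtx"]);D=np.array(c["D"])
    if n=="wrist":
        T=np.eye(4);T[:3,:3]=R.from_rotvec(o["orientation"]).as_matrix();T[:3,3]=o["tcp_pos"]
        M=T@np.array(c["T_tool_cam"])
    else:
        M=np.eye(4);M[:3,:3]=cv2.Rodrigues(np.array(c["rvec"]))[0];M[:3,3]=np.ravel(c["tvec"]);M=np.linalg.inv(M)
    return p,d,(K,D,M)
def plane(px,cam,z):
    K,D,M=cam
    u=cv2.undistortPoints(np.array(px,float).reshape(-1,1,2),K,D).reshape(-1,2)
    d=np.c_[u,np.ones(len(u))]@M[:3,:3].T
    return M[:3,3]+d*((z-M[2,3])/d[:,2])[:,None]
def dep(px,depth,cam):
    K,D,M=cam;px=np.array(px).reshape(-1,2)
    u=cv2.undistortPoints(px.astype(float).reshape(-1,1,2),K,D).reshape(-1,2)
    z=depth[px[:,1].astype(int),px[:,0].astype(int)]
    return (np.c_[u,np.ones(len(u))]*z[:,None])@M[:3,:3].T+M[:3,3]
def save(n,p,s=1):
    cv2.imwrite("pics/"+n+".png",cv2.resize(p[:,:,::-1],None,fx=s,fy=s,interpolation=cv2.INTER_CUBIC))
E
python3 - <<'E'
from h import *
print(r.get_obs(), r.grip_point_offset)
for n in("top","scene"):
    p,d,c=grab(n);save(n+"0",p,1.5 if n=="top" else 1.2);np.savez(n+"0.npz",p=p,d=d,K=c[0],D=c[1],M=c[2]);print(n,c[2][:3,3])
E
```

```text
{'clock': 0.0, 'joints': array([-1.24306763,  0.4777796 ,  0.02236282,  1.55645547, -0.01150503,
        1.10930417, -0.08305889]), 'qvel': array([ 0.0005749 , -0.00029823,  0.00032754,  0.00107035, -0.00065621,
        0.00015639, -0.00062595]), 'tau': array([ 1.38913429e-04, -5.96446502e+01,  1.60784382e+00, -2.81194371e+01,
        1.24342006e-02,  9.24818247e-03, -5.29479180e-06]), 'tcp_pos': array([0.2847336 , 0.61135034, 0.23033822]), 'orientation': array([-6.79076258e-01, -3.06705935e+00,  2.82752401e-03]), 'contact_force': array([-0.11088769,  0.0075976 ,  0.24955768]), 'moment': array([0.01378545, 0.00180237, 0.02730617]), 'grip_width': 0.08567609913592893} 0.0187
top [0.52144662 0.01650885 1.38011902]
scene [1.55066186 0.2581788  0.91307201]
```

View pics/top0.png

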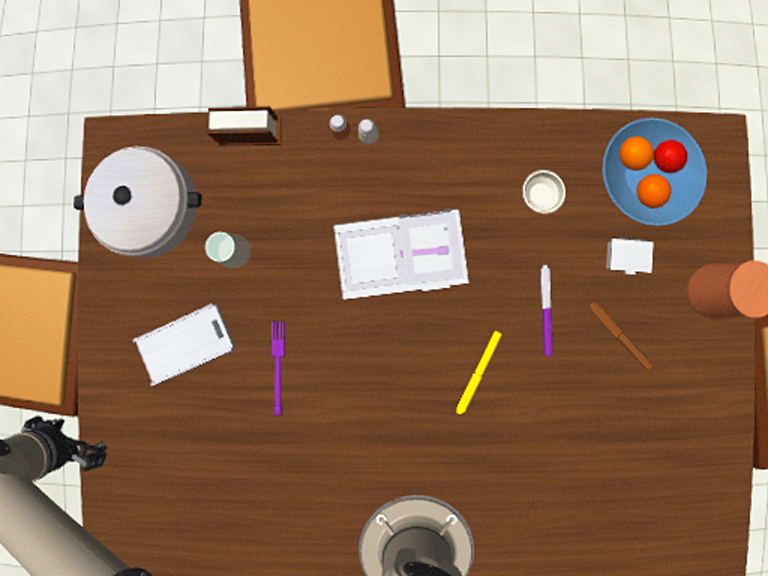

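View pics/scene0.png

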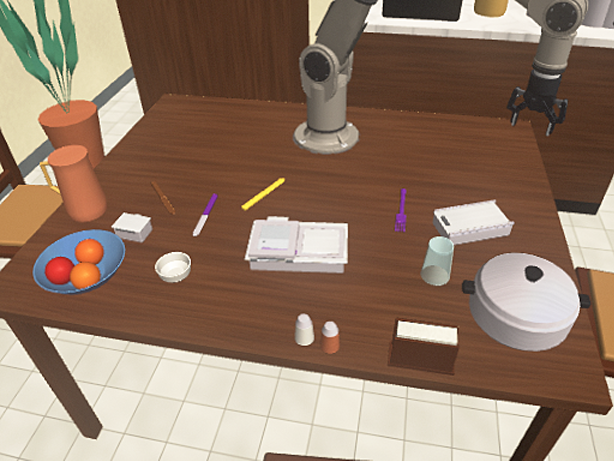

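Top view: the purple-handled, steel-bladed knife is at (546,310). The brown (620,335) and yellow (478,373) ones are look-alikes. The box is at (400,253), with its flap half on the right and the tongue at about (435,287). Next I measure the box and knife.

```bash
python3 - <<'E'
from h import *
z=np.load("top0.npz");p,d=z["p"],z["d"];c=(z["K"],z["D"],z["M"])
save("crop",p[130:250,215:445],3.4)
hsv=cv2.cvtColor(p,cv2.COLOR_RGB2HSV)
pur=cv2.inRange(hsv,(125,120,60),(160,255,255))
n,l,s,ce=cv2.connectedComponentsWithStats(pur)
for i in range(1,n):
    if s[i,4]>8: print("purple",s[i],ce[i])
def axis(m,zz,off):
    v,u=np.nonzero(m);P=plane(np.c_[u+off[0],v+off[1]],c,zz)[:,:2]
    q,w=P.mean(0),np.linalg.eigh(np.cov(P.T))[1][:,1]
    w=w*np.sign(w[0]);t=(P-q)@w
    return q,w,t.min(),t.max()
# knife handle and blade
x0,y0,x1,y1=345,170,385,245
print("handle",axis(pur[y0:y1,x0:x1],.011,(x0,y0)))
bl=cv2.inRange(hsv,(0,0,130),(180,70,255))[y0:y1,x0:x1]
print("blade",axis(bl,.007,(x0,y0)))
# box from depth
vv,uu=np.mgrid[125:215,205:330];px=np.c_[uu.ravel(),vv.ravel()]
P=dep(px,d,c)
for a,b in((.042,.058),(.058,.08),(.042,.08)):
    m=(P[:,2]>a)&(P[:,2]<b);Q=P[m]
    print(a,b,m.sum(),np.median(Q[:,2]),cv2.minAreaRect((Q[:,:2]*1000).astype(np.float32)))
# full white outline
w=cv2.inRange(hsv,(0,0,150),(180,60,255));
n,l,s,ce=cv2.connectedComponentsWithStats(w);i=l[170,245]; 
m=(l==l[170,245]).astype(np.uint8); print(s[l[170,245]])
E
```

```text
purple [362 206   6  31 172] [364.5        221.00581395]
purple [181 214   9  63 354] [184.75706215 240.75988701]
handle (array([ 0.46508214, -0.27397547]), array([0.99961008, 0.02792306]), np.float64(-0.04732356746718366), np.float64(0.04732279321477579))
blade (array([ 0.55964221, -0.27193652]), array([0.99998956, 0.00456918]), np.float64(-0.04442941978196708), np.float64(0.04711279197571778))
0.042 0.058 2337 0.052149683178213335 ((626.0867309570312, 30.313758850097656), (157.9149932861328, 257.68890380859375), 7.861047267913818)
0.058 0.08 1843 0.06380826830928998 ((627.8670654296875, 30.406997680664062), (157.6152801513672, 244.97708129882812), 3.717700242996216)
0.042 0.08 4180 0.055559226925138816 ((626.0507202148438, 30.24359893798828), (160.2890625, 256.5318908691406), 7.2028279304504395)
[ 222  140   91   60 4134]
```

View pics/crop.png

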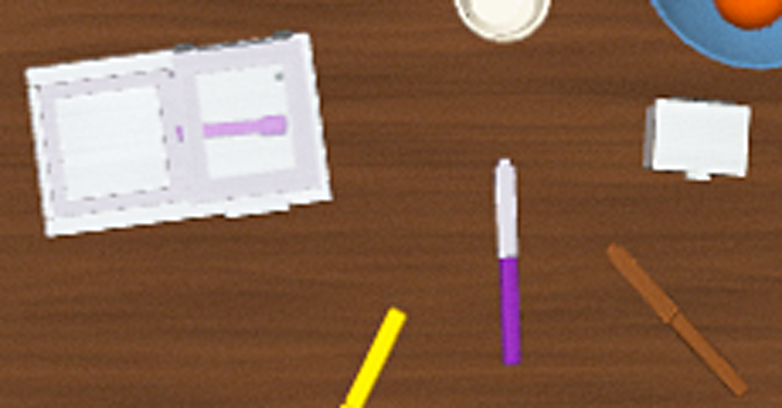

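The crop confirms the purple knife: grip near crop (510,270), blade pointing away from the robot. The box is yawed about +7.5°, with its tongue at crop (258,210).

```bash
cat >> h.py <<'E'
a=np.radians(7.5)
BO=np.array([.628,.0305,0]);BR=R.from_euler("z",a).as_matrix()
def box(p): return BO+BR@(np.array(p)/1000)
def down(yaw): # tool x at yaw in world, z down
    return R.from_euler("z",yaw).as_matrix()@np.diag([1,-1,-1.])
def to(*poses):
    o=r.get_obs();C=R.from_rotvec(o["orientation"]).as_matrix();print("at",o["tcp_pos"].round(4),"clk",round(o["clock"],2),"grip",round(o["grip_width"],4),"F",o["contact_force"].round(1))
    for p,M in poses:
        print((1000*C.T@(np.array(p)-o["tcp_pos"])).round(1).tolist(),R.from_matrix(C.T@M).as_rotvec().round(3).tolist())
E
python3 - <<'E'
from h import *
print(np.round(r.camera_model("wrist")["T_tool_cam"],3))
k=np.radians(1.25)
for y in(k,k+np.pi): to(([.5,.2,.25],down(y)),([.498,-.2733,.18],down(y)))
E
```

```text
[[ 0.    -0.956 -0.294  0.076]
 [ 1.     0.     0.     0.   ]
 [-0.    -0.294  0.956 -0.144]
 [ 0.     0.     0.     1.   ]]
at [0.2847 0.6114 0.2304] clk 0.1 grip 0.0857 F [-0.8  0.3 -1.2]
[-368.8, -282.2, -19.1] [-0.0, 0.002, 2.684]
[-566.8, -712.0, 51.7] [-0.0, 0.002, 2.684]
at [0.2847 0.6114 0.2304] clk 0.1 grip 0.0857 F [-0.8  0.3 -1.2]
[-368.8, -282.2, -19.1] [-0.002, -0.0, -0.458]
[-566.8, -712.0, 51.7] [-0.002, -0.0, -0.458]
```

play_rows([
  [85, [-55, -42, -5], [0, 0, -0.1]],
  [85, [-110, -85, -10], [0, 0, -0.2]],
  [85, [-165, -125, -12], [0, 0, -0.3]],
  [85, [-220, -168, -15], [0, 0, -0.4]],
  [85, [-270, -205, -19], [0, 0, -0.458]],
  [85, [-320, -245, -19], [0, 0, -0.458]],
  [60, [-369, -282, -10], [0, 0, -0.458]],
  [40, [-395, -340, 0], [0, 0, -0.458]],
], squeeze=60)

```text
clock: 1.1
tcp_pos: [0.497, 0.1616, 0.2348]
orientation: [-0.034, 3.141, -0.002]
contact_force: [0.7, 0.5, 0.5]
grip_width: 0.0512
```

```bash
python3 - <<'E'
from h import *
k=np.radians(1.25)
to(([.498,-.2733,.15],down(k+np.pi)));print(r.get_obs()["joints"].round(2))
E
```

```text
at [0.497  0.1616 0.2348] clk 1.1 grip 0.0512 F [0.7 0.5 0.5]
[8.5, -434.7, 85.4] [-0.001, 0.001, -0.0]
[-0.55  0.22  0.13  1.92 -0.03  1.    1.19]
```

play_rows([
  [40, [1, -55, 10], [0, 0, 0]],
  [40, [2, -110, 20], [0, 0, 0]],
  [40, [3, -165, 30], [0, 0, 0]],
  [40, [4, -220, 45], [0, 0, 0]],
  [40, [5, -275, 55], [0, 0, 0]],
  [40, [6, -330, 65], [0, 0, 0]],
  [40, [7, -385, 75], [0, 0, 0]],
  [40, [8, -435, 85], [0, 0, 0]],
])

```text
clock: 2.1
tcp_pos: [0.498, -0.2755, 0.1499]
orientation: [-0.033, 3.141, -0.002]
contact_force: [0.9, 0.2, 0.4]
grip_width: 0.0401
```

play_rows([
  [40, [0, 0, 0], [0, 0, 0]],
])

```text
clock: 2.22
tcp_pos: [0.4961, -0.28, 0.149]
orientation: [0.022, -3.14, 0.005]
contact_force: [-0.4, 0.9, -0.5]
grip_width: 0.0399
```

```bash
cat > kn.py <<'E'
from h import *
p,d,c=grab("wrist");save("w1",p,1)
hsv=cv2.cvtColor(p,cv2.COLOR_RGB2HSV)
pur=cv2.inRange(hsv,(125,110,50),(160,255,255))
n,l,s,ce=cv2.connectedComponentsWithStats(pur);i=1+s[1:,4].argmax();print(s[i],ce[i])
v,u=np.nonzero(l==i);P=plane(np.c_[u,v],c,.010)[:,:2]
rc=cv2.minAreaRect((P*1000).astype(np.float32));print(rc)
q=np.array(rc[0])/1000;w=np.linalg.eigh(np.cov(P.T))[1][:,1];w*=np.sign(w[0]);k=np.arctan2(w[1],w[0])
print("yaw",k,"x range",P[:,0].min(),P[:,0].max());g=q+.033*w;print("grip",g)
to(([*g,.03],down(k+np.pi)),([*g,.001],down(k+np.pi)));print(r.get_obs()["joints"].round(2))
E
python3 kn.py
```

```text
[ 250   91   19  107 1873] [259.41964762 143.58675921]
((465.9395446777344, -274.49420166015625), (98.4957275390625, 16.17046356201172), 1.6323633193969727)
yaw 0.03487753015376291 x range 0.4166791234128456 0.5151853336134082
grip [ 0.49891948 -0.27334348]
at [ 0.4968 -0.2775  0.1491] clk 2.27 grip 0.0398 F [0.3 1.3 0.8]
[-2.4, 4.4, 119.1] [-0.002, -0.001, -0.018]
[-2.4, 4.4, 148.1] [-0.002, -0.001, -0.018]
[ 0.14  0.41  0.33  1.91 -0.17  0.85  2.15]
```

View pics/w1.png

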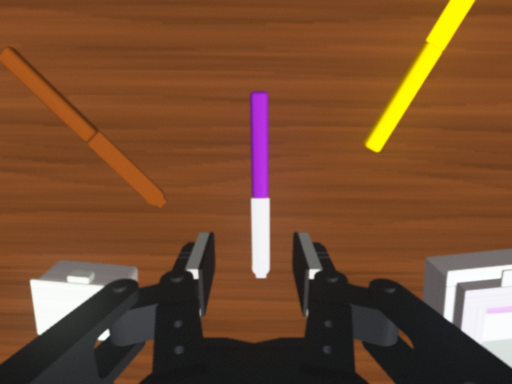

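The wrist view shows the purple knife upright in the image, handle at (259,145) and blade ending at (261,275). The handle measures 98 x 16 mm, as it should, so I descend.

play_rows([
  [40, [-2.4, 4.4, 50], [0, 0, -0.018]],
  [40, [-2.4, 4.4, 95], [0, 0, -0.018]],
  [40, [-2.4, 4.4, 125], [0, 0, -0.018]],
  [40, [-2.4, 4.4, 140], [0, 0, -0.018]],
  [40, [-2.4, 4.4, 147], [0, 0, -0.018]],
  [40, [-2.4, 4.4, 147], [0, 0, -0.018]],
])

```text
clock: 3.02
tcp_pos: [0.4994, -0.2731, 0.0026]
orientation: [0.056, -3.14, 0.003]
contact_force: [0.3, -0.2, 0.1]
grip_width: 0.0397
```

```bash
python3 -c "
from h import *
k=.033;g=[.4989,-.2733]
to(([*g,.001],down(k+np.pi)),([*g,.17],down(k+np.pi)))"
```

```text
at [ 0.4994 -0.2731  0.0026] clk 3.02 grip 0.0397 F [ 0.3 -0.2  0.1]
[0.5, -0.1, 1.6] [-0.002, -0.001, 0.003]
[0.6, -0.4, -167.4] [-0.002, -0.001, 0.003]
```

play_rows([
  [20, [0, 0, 1], [0, 0, 0]],
  [10, [0, 0, 1], [0, 0, 0]],
  [5, [0, 0, 1], [0, 0, 0]],
  [5, [0, 0, 1], [0, 0, 0]],
  [5, [0, 0, 1], [0, 0, 0]],
  [5, [0, 0, -15], [0, 0, 0]],
  [5, [0, 0, -60], [0, 0, 0]],
  [5, [0, 0, -110], [0, 0, 0]],
], squeeze=80)

```text
clock: 4.03
tcp_pos: [0.499, -0.2729, 0.1145]
orientation: [0.055, -3.14, 0.003]
contact_force: [0.7, -0.2, -0.7]
grip_width: 0.0129
```

```bash
python3 - <<'E'
from h import *
# pre-insert: tip at box (-110,-61,57); grip 107 behind
for x in(-110,):
    to((box([x-107,-61,110])-[0,0,.005],down(a+np.pi)),(box([x-107,-61,53]),down(a+np.pi)))
print(r.get_obs()["joints"].round(2))
p,d,c=grab("scene");save("s1",p[150:270,120:330],3.5)
E
```

```text
at [ 0.499  -0.2729  0.1145] clk 4.03 grip 0.0129 F [ 0.7 -0.2 -0.7]
[70.6, 217.2, 9.2] [-0.002, -0.001, -0.096]
[70.5, 217.3, 61.2] [-0.002, -0.001, -0.096]
[ 0.14  0.46  0.32  1.93 -0.19  0.78  2.17]
```

View pics/s1.png

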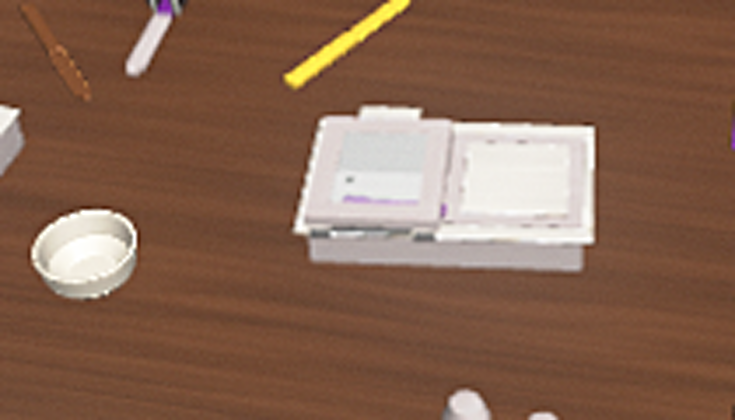

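play_rows([
  [5, [12, 36, 0], [0, 0, -0.02]],
  [5, [24, 85, 0], [0, 0, -0.05]],
  [5, [36, 135, 3], [0, 0, -0.07]],
  [5, [50, 180, 5], [0, 0, -0.096]],
  [5, [58, 206, 9], [0, 0, -0.096]],
  [5, [58, 216, 9], [0, 0, -0.096]],
  [5, [58, 216, 9], [0, 0, -0.096]],
])

```text
clock: 4.95
tcp_pos: [0.4381, -0.0613, 0.1112]
orientation: [-0.205, 3.125, -0.009]
contact_force: [0.3, -0.2, -0.1]
grip_width: 0.0135
```

```bash
python3 - <<'E'
from h import *
p,d,c=grab("wrist");save("w2",p,1.5);np.savez("w2.npz",p=p,d=d,K=c[0],D=c[1],M=c[2])
o=r.get_obs();print(o["tcp_pos"],o["orientation"],o["joints"].round(2))
E
```

```text
[ 0.4381459  -0.06204893  0.11116046] [-0.20304321  3.12541323 -0.00968148] [-0.23  0.27  0.26  2.22 -0.11  0.65  1.81]
```

View pics/w2.png

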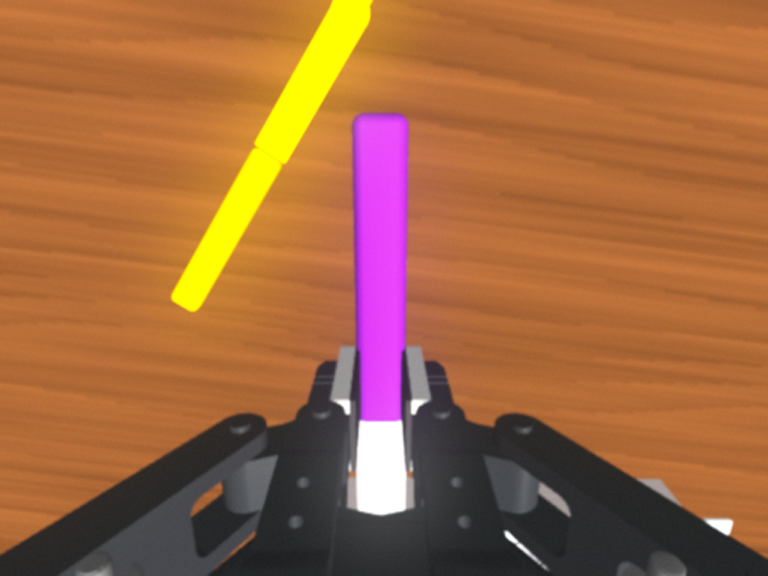

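The knife is held straight along tool x, with the handle's back end at (381,118) and its front at (381,418). I check its pitch and height by depth before inserting.

```bash
python3 - <<'E'
from h import *
z=np.load("w2.npz");p,d=z["p"],z["d"];c=(z["K"],z["D"],z["M"])
px=[(254,v) for v in range(88,275,18)]
P=dep(px,d,c);T=P-r.get_obs()["tcp_pos"]
B=(P-BO)@BR
print((B*1000).round(1)); 
to((box([-204,-61,54]),down(a+np.pi)),(box([-198,-61,54]),down(a+np.pi)),(box([-175,-61,54]),down(a+np.pi)))
# top view tip check
p,d,c=grab("top");hsv=cv2.cvtColor(p,cv2.COLOR_RGB2HSV);save("t2",p[130:250,215:345],5)
E
```

```text
[[-278.6  -65.2  119.8]
 [-271.4  -65.2  121.9]
 [-263.9  -65.2  120.9]
 [-256.1  -65.2  120.1]
 [-247.9  -65.2  119.4]
 [-239.8  -65.2  120.4]
 [-230.9  -65.2  119.7]
 [-221.4  -65.2  118.4]
 [-213.2  -65.1  120.9]
 [-203.2  -65.1  120.4]
 [-193.   -65.1  120.1]]
at [ 0.4381 -0.062   0.1112] clk 5.0 grip 0.0134 F [ 0.1 -0.9 -0.5]
[4.2, 6.4, 57.1] [-0.007, 0.009, -0.001]
[-1.8, 6.4, 57.1] [-0.007, 0.009, -0.001]
[-24.8, 6.4, 57.3] [-0.007, 0.009, -0.001]
```

View pics/t2.png

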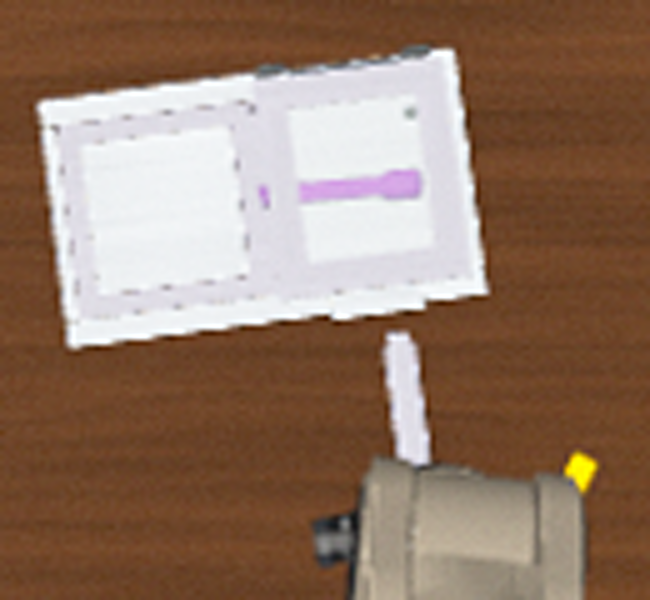

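play_rows([
  [5, [4, 6.4, 25], [-0.007, 0.009, 0]],
  [5, [4, 6.4, 45], [-0.007, 0.009, 0]],
  [5, [4, 6.4, 57.5], [-0.007, 0.009, 0]],
  [5, [4, 6.4, 57.5], [-0.007, 0.009, 0]],
  [5, [4, 6.4, 57.5], [-0.007, 0.009, 0]],
])

```text
clock: 5.68
tcp_pos: [0.4343, -0.0573, 0.0539]
orientation: [-0.201, 3.134, -0.0]
contact_force: [-0.3, 0.6, -0.6]
grip_width: 0.0133
```

```bash
python3 - <<'E'
from h import *
to((box([-190,-61,53.4]),down(a+np.pi)),(box([-178,-61,53.4]),down(a+np.pi)),(box([-178,-61,61]),down(a+np.pi)))
print((r.get_obs()["tcp_pos"]-BO)@BR)
E
```

```text
at [ 0.4343 -0.0573  0.0539] clk 5.67 grip 0.0133 F [-0.3  0.6 -0.6]
[-13.5, 0.8, 0.5] [-0.0, 0.001, -0.003]
[-25.5, 0.9, 0.5] [-0.0, 0.001, -0.003]
[-25.5, 0.9, -7.1] [-0.0, 0.001, -0.003]
[-0.20346619 -0.06178952  0.05391749]
```

play_rows([
  [5, [-10, 0.8, 0.5], [0, 0, 0]],
  [5, [-18, 0.8, 0.5], [0, 0, 0]],
  [5, [-25.5, 0.8, 0.5], [0, 0, 0]],
  [5, [-25.5, 0.8, 0.5], [0, 0, 0]],
  [5, [-25.5, 0.8, 0.5], [0, 0, 0]],
])

```text
clock: 6.3
tcp_pos: [0.4592, -0.0533, 0.0533]
orientation: [-0.201, 3.135, -0.0]
contact_force: [-0.1, 0.4, -1.3]
grip_width: 0.0133
```

```bash
cat > arc.py <<'E'
from h import *
import sys
# tip path: point under tongue in flap frame rel. hinge: (-139.., ) ; returns TCP poses
def tip(th,px=-139.,pz=8.): # flap coords rel hinge, blade mid point
    c,s=np.cos(th),np.sin(th)
    return np.array([72+px*c+pz*s,-61,52-px*s+pz*c])
def tcp(th,px=-139.,pz=8.):
    return box(tip(th,px,pz)-[107,0,3.6])
if __name__=="__main__":
    for t in map(float,sys.argv[1:]):
        print(t,end=" ");to((tcp(t),down(a+np.pi)))
    print(((r.get_obs()["tcp_pos"]-BO)@BR*1000).round(1))
E
python3 arc.py .1 .2 .3 .4 .5 .6 .7|grep -v at; python3 -c "
from h import *
p,d,c=grab('scene');save('s2',p[150:270,160:330],4)"
```

```text
[-5.8, 0.1, -16.9] [-0.0, 0.0, -0.003]
[-8.6, 0.1, -30.5] [-0.0, 0.0, -0.003]
[-12.9, 0.1, -43.8] [-0.0, 0.0, -0.003]
[-18.4, 0.1, -56.6] [-0.0, 0.0, -0.003]
[-25.1, 0.1, -68.7] [-0.0, 0.0, -0.003]
[-33.1, 0.2, -80.1] [-0.0, 0.0, -0.003]
[-42.1, 0.2, -90.7] [-0.0, 0.0, -0.003]
[-178.3  -61.1   53.3]
```

View pics/s2.png

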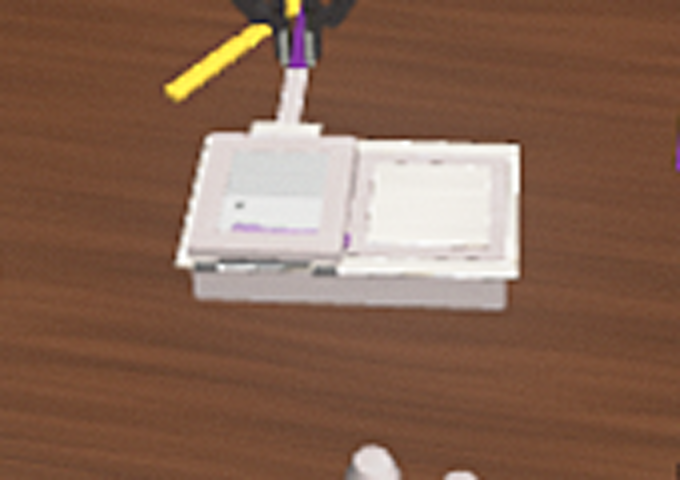

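The blade lies under the tongue at (288,130) with no contact force. I lift along the arc.

play_rows([
  [5, [-1, 0, -8], [0, 0, 0]],
  [5, [-3, 0, -17], [0, 0, 0]],
  [5, [-5, 0, -24], [0, 0, 0]],
  [5, [-7, 0, -31], [0, 0, 0]],
  [5, [-11, 0, -44], [0, 0, 0]],
  [5, [-16.5, 0, -57], [0, 0, 0]],
  [5, [-23, 0, -69], [0, 0, 0]],
  [5, [-31, 0, -80], [0, 0, 0]],
])

```text
clock: 7.35
tcp_pos: [0.4904, -0.0493, 0.1343]
orientation: [-0.201, 3.135, 0.0]
contact_force: [-0.7, 0.6, -1.1]
grip_width: 0.0137
```

```bash
sed -i 's/-139\./-141./g' arc.py; python3 arc.py .6 .7 .8 .9 1.0 1.1 1.2 1.3 1.4|sed 's/ at.*F/ F/'; python3 -c "
from h import *
p,d,c=grab('scene');save('s3',p[130:270,160:330],3)"
```

```text
0.6 F [-0.7  0.6 -1.1]
[0.0, 0.1, -0.3] [-0.0, 0.0, -0.003]
0.7 F [-0.7  0.6 -1.1]
[-9.2, 0.2, -11.0] [-0.0, 0.0, -0.003]
0.8 F [-0.7  0.6 -1.1]
[-19.4, 0.2, -20.8] [-0.0, 0.0, -0.003]
0.9 F [-0.7  0.6 -1.1]
[-30.5, 0.2, -29.5] [-0.0, 0.0, -0.003]
1.0 F [-0.7  0.6 -1.1]
[-42.4, 0.3, -37.0] [-0.0, 0.0, -0.003]
1.1 F [-0.7  0.6 -1.1]
[-55.0, 0.3, -43.4] [-0.0, 0.0, -0.003]
1.2 F [-0.7  0.6 -1.1]
[-68.2, 0.3, -48.4] [-0.0, 0.0, -0.003]
1.3 F [-0.7  0.6 -1.1]
[-81.9, 0.4, -52.1] [-0.0, 0.0, -0.003]
1.4 F [-0.7  0.6 -1.1]
[-95.8, 0.4, -54.4] [-0.0, 0.0, -0.003]
[-146.9  -61.1  134.3]
```

View pics/s3.png

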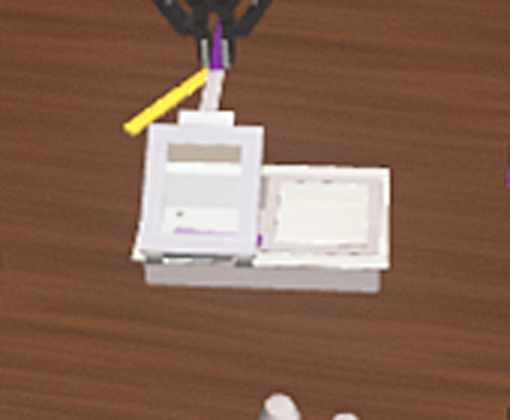

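The flap is rising with the knife, its tongue now at (207,118). I carry on along the arc.

play_rows([
  [5, [-9, 0, -11], [0, 0, 0]],
  [5, [-19, 0, -21], [0, 0, 0]],
  [5, [-30, 0, -29.5], [0, 0, 0]],
  [5, [-42, 0, -37], [0, 0, 0]],
  [5, [-55, 0, -43], [0, 0, 0]],
  [5, [-68, 0, -48], [0, 0, 0]],
  [5, [-82, 0, -52], [0, 0, 0]],
  [5, [-96, 0, -54], [0, 0, 0]],
])

```text
clock: 8.4
tcp_pos: [0.5885, -0.0367, 0.1901]
orientation: [-0.201, 3.131, -0.0]
contact_force: [-1.5, -0.1, -1.4]
grip_width: 0.0134
```

```bash
python3 arc.py 1.4 1.5 1.6 1.7 1.8 1.85 1.9|sed 's/ at.*F/ F/'; python3 -c "
from h import *
p,d,c=grab('scene');save('s4',p[100:270,160:330],3)"
```

```text
1.4 F [-1.5 -0.1 -1.4]
[3.2, 0.5, 1.4] [-0.0, 0.004, -0.003]
1.5 F [-1.5 -0.1 -1.4]
[-10.9, 0.5, 0.6] [-0.0, 0.004, -0.003]
1.6 F [-1.5 -0.1 -1.4]
[-25.0, 0.5, 1.1] [-0.0, 0.004, -0.003]
1.7 F [-1.5 -0.1 -1.4]
[-39.0, 0.6, 3.1] [-0.0, 0.004, -0.003]
1.8 F [-1.5 -0.1 -1.4]
[-52.7, 0.6, 6.4] [-0.0, 0.004, -0.003]
1.85 F [-1.5 -0.1 -1.4]
[-59.4, 0.6, 8.6] [-0.0, 0.004, -0.003]
1.9 F [-1.5 -0.1 -1.4]
[-66.0, 0.6, 11.1] [-0.0, 0.004, -0.003]
[-47.9 -61.5 190.1]
```

View pics/s4.png

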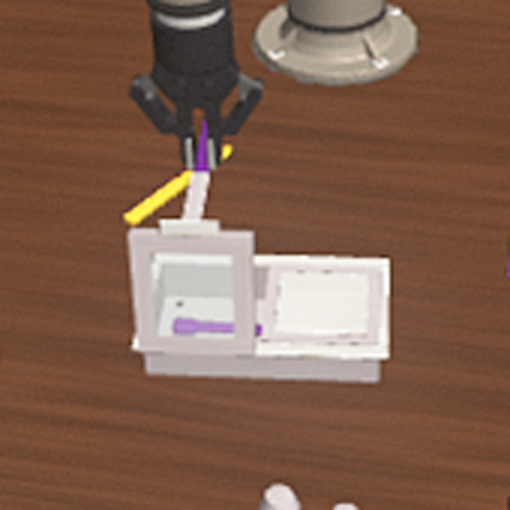

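play_rows([
  [5, [-11, 0, 0], [0, 0, 0]],
  [5, [-25, 0, 0], [0, 0, 0]],
  [5, [-39, 0, 1.5], [0, 0, 0]],
  [5, [-52, 0, 4], [0, 0, 0]],
  [5, [-59, 0, 6], [0, 0, 0]],
  [5, [-66, 0, 8], [0, 0, 0]],
  [5, [-68, 0, 9], [0, 0, 0]],
  [5, [-68, 0, 9], [0, 0, 0]],
])

```text
clock: 9.45
tcp_pos: [0.6579, -0.0275, 0.1818]
orientation: [-0.202, 3.129, -0.0]
contact_force: [0.4, 1.1, -0.5]
grip_width: 0.013
```

```bash
cat > flap.py <<'E'
from h import *
for n in("top","scene"):
    p,d,c=grab(n);vv,uu=np.mgrid[90:300,150:340];P=dep(np.c_[uu.ravel(),vv.ravel()],d,c)
    B=(P-BO)@BR*1000
    m=(abs(B[:,1]+61)<55)&(B[:,0]>50)&(B[:,0]<190)&(B[:,2]>70)&(B[:,2]<230)
    Q=B[m];print(n,m.sum())
    for z in range(80,220,20):
        s=Q[(Q[:,2]>z-10)&(Q[:,2]<z+10)]
        if len(s): print(z,len(s),np.percentile(s[:,0],[5,50,95]).round(0))
E
python3 flap.py; python3 arc.py 1.6 1.9|sed 's/ at.*F/ F/'
```

```text
top 149
80 12 [88. 92. 96.]
100 15 [ 93.  98. 101.]
120 19 [101. 106. 109.]
140 24 [109. 113. 116.]
160 8 [117. 118. 119.]
180 66 [117. 126. 133.]
200 5 [131. 132. 133.]
scene 982
80 124 [92. 95. 98.]
100 121 [ 99. 102. 106.]
120 130 [106. 109. 113.]
140 137 [113. 117. 120.]
160 142 [120. 124. 128.]
180 305 [ 63. 122. 133.]
200 23 [132. 134. 138.]
1.6 F [-0.4 -1.  -0.6]
[44.9, 0.3, -7.3] [-0.001, 0.006, -0.002]
1.9 F [-0.4 -1.  -0.6]
[3.9, 0.4, 2.8] [-0.001, 0.006, -0.002]
[ 22.  -61.4 182. ]
```

The flap stands at about 1.92 rad (20° past upright) by depth slope. I withdraw the knife and lay it back at its original free spot.

play_rows([
  [5, [10, 0, -1], [0, 0, 0]],
  [5, [35, 0, -5], [0, 0, 0]],
  [5, [70, 0, -5], [0, 0, 0]],
  [5, [110, -5, 0], [0, 0, 0]],
  [5, [145, -40, 0], [0, 0, 0]],
  [5, [165, -85, 0], [0, 0, 0.05]],
  [5, [175, -130, 10], [0, 0, 0.1]],
  [5, [175, -180, 20], [0, 0, 0.1]],
])

```text
clock: 10.55
tcp_pos: [0.5064, -0.2295, 0.1615]
orientation: [-0.045, 3.134, 0.001]
contact_force: [1.4, 0.4, -0.3]
grip_width: 0.013
```

```bash
python3 - <<'E'
from h import *
D=down(.033+np.pi)
to(([.4989,-.2733,.04],D),([.4989,-.2733,.0015],D))
E
```

```text
at [ 0.5064 -0.2295  0.1615] clk 10.55 grip 0.013 F [ 1.4  0.4 -0.3]
[9.6, -43.6, 121.4] [0.001, 0.007, -0.004]
[9.8, -43.7, 159.9] [0.001, 0.007, -0.004]
```

play_rows([
  [5, [5, -25, 40], [0, 0, 0]],
  [5, [9.7, -43.7, 80], [0, 0.007, 0]],
  [5, [9.7, -43.7, 115], [0, 0.007, 0]],
  [5, [9.7, -43.7, 140], [0, 0.007, 0]],
  [5, [9.7, -43.7, 152], [0, 0.007, 0]],
  [5, [9.7, -43.7, 158], [0, 0.007, 0]],
  [5, [9.7, -43.7, 159], [0, 0.007, 0]],
  [5, [9.7, -43.7, 159], [0, 0.007, 0]],
])

```text
clock: 11.55
tcp_pos: [0.4996, -0.2735, 0.0032]
orientation: [-0.045, 3.14, 0.0]
contact_force: [-0.3, 0.1, -1.4]
grip_width: 0.0135
```

play_rows([
  [20, [0, 0, 0], [0, 0, 0]],
  [30, [0, 0, 0], [0, 0, 0]],
  [30, [0, 0, 0], [0, 0, 0]],
  [30, [0, 0, -10], [0, 0, 0]],
  [30, [0, 0, -45], [0, 0, 0]],
  [30, [0, 0, -100], [0, 0, 0]],
  [30, [0, 0, -150], [0, 0, 0]],
  [30, [0, 0, -190], [0, 0, 0]],
])

```text
clock: 12.55
tcp_pos: [0.4995, -0.2739, 0.1961]
orientation: [-0.044, 3.138, -0.001]
contact_force: [1.2, -0.2, -1.2]
grip_width: 0.0301
```

```bash
python3 - <<'E'
from h import *
p,d,c=grab("top")
hsv=cv2.cvtColor(p,cv2.COLOR_RGB2HSV);pur=cv2.inRange(hsv,(125,110,60),(160,255,255))
n,l,s,ce=cv2.connectedComponentsWithStats(pur)
for i in range(1,n):
    if s[i,4]>5:
        print(s[i],ce[i],plane([ce[i]],c,.018).round(3))
        if abs(ce[i][0]-270)<45:
            v,u=np.nonzero(l==i);B=(plane(np.c_[u,v],c,.018)-BO)@BR*1000
            print(" box frame",cv2.minAreaRect(B[:,:2].astype(np.float32)),B[:,:2].min(0),B[:,:2].max(0))
# wrist look point above opening, jaws along box x: tool y=±box x
P=box([0,-60,230])
for y in(a+np.pi/2,a-np.pi/2): to((P,down(y)))
E
```

```text
[267 164  32   7 120] [284.09166667 167.125     ] [[ 0.635 -0.022  0.018]]
 box frame ((0.8881244659423828, -48.078773498535156), (97.15155792236328, 15.885650634765625), 84.67805480957031) [-10.30406148 -97.11012392] [6.78000708 0.40812931]
[361 206   6   3  18] [363.5 207. ] [[ 0.509 -0.27   0.018]]
[181 214   9  63 356] [184.76966292 240.85955056] [[0.405 0.29  0.018]]
[362 218   6  20 108] [364.34259259 227.65740741] [[ 0.445 -0.272  0.018]]
at [ 0.5019 -0.2753  0.201 ] clk 12.6 grip 0.0301 F [ 2.4 -2.2  4. ]
[-141.0, 242.5, -28.4] [0.005, 0.011, 1.468]
at [ 0.5019 -0.2753  0.201 ] clk 12.6 grip 0.0301 F [ 2.4 -2.2  4. ]
[-141.0, 242.5, -28.4] [-0.011, 0.005, -1.674]
```

play_rows([
  [40, [0, 5, -25], [0, 0, 0.17]],
  [40, [-10, 45, -40], [0, 0, 0.35]],
  [40, [-30, 85, -40], [0, 0, 0.53]],
  [40, [-55, 125, -40], [0, 0, 0.71]],
  [40, [-80, 165, -35], [0, 0, 0.89]],
  [40, [-110, 200, -30], [0, 0, 1.07]],
  [40, [-135, 230, -30], [0, 0, 1.25]],
  [40, [-141, 242, -28], [0, 0, 1.43]],
])

```text
clock: 13.6
tcp_pos: [0.6371, -0.0262, 0.2296]
orientation: [2.023, 2.391, 0.008]
contact_force: [-0.4, 0.0, -0.1]
grip_width: 0.04
```

play_rows([
  [40, [0, 0, 0], [0, 0, 0.05]],
  [40, [0, 0, 0], [0, 0, 0.05]],
])

```text
clock: 13.85
tcp_pos: [0.637, -0.0258, 0.2297]
orientation: [2.081, 2.341, 0.008]
contact_force: [-0.0, -0.0, -0.1]
grip_width: 0.04
```

```bash
python3 - <<'E'
from h import *
p,d,c=grab("wrist");save("w3",p,1.5);np.savez("w3.npz",p=p,d=d,K=c[0],D=c[1],M=c[2])
hsv=cv2.cvtColor(p,cv2.COLOR_RGB2HSV);pur=cv2.inRange(hsv,(125,90,50),(160,255,255))
n,l,s,ce=cv2.connectedComponentsWithStats(pur)
for i in range(1,n):
    if s[i,4]>30:
        v,u=np.nonzero(l==i);B=(plane(np.c_[u,v],c,.018)-BO)@BR*1000
        Z=dep(np.c_[u,v],d,c)[:,2]
        print(s[i],ce[i],cv2.minAreaRect(B[:,:2].astype(np.float32)),np.percentile(Z,[10,50,90]))
        for y in range(-105,5,10):
            t=B[abs(B[:,1]-y)<1.5]
            if len(t): print(y,t[:,0].min().round(1),t[:,0].max().round(1))
o=r.get_obs();print(o["joints"].round(2));to((box([0,-60,230]),down(a+np.pi/2)))
E
```

```text
[243 114  15  81 874] [251.14874142 156.46338673] ((-0.35590267181396484, -49.697471618652344), (95.11670684814453, 17.03441619873047), 89.07310485839844) [0.01772942 0.01892275 0.02008353]
-95 -8.4 6.2
-85 -8.2 7.5
-75 -8.0 7.6
-65 -5.4 5.4
-55 -4.0 5.5
-45 -3.8 6.7
-35 -3.6 6.9
-25 -3.4 7.0
-15 -2.1 8.2
-5 -1.9 8.3
[-0.5   0.46  0.61  1.69 -0.3   1.07  0.32]
at [ 0.6369 -0.0263  0.2298] clk 13.9 grip 0.04 F [-1.3 -0.1  0.3]
[-2.5, -1.4, -0.2] [0.01, 0.004, -0.013]
```

View pics/w3.png

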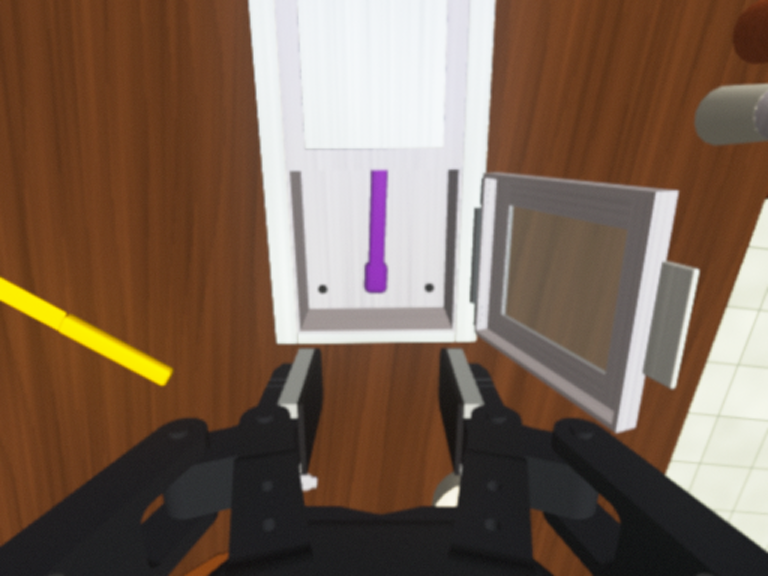

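The flap is open on the right at (590,290), and the spoon handle is visible from (379,170) to its butt at (375,280). Next I work out a collision-clear slant path in the y-z plane.

```bash
cat > path.py <<'E'
import numpy as np
def seg(pts,n=12): # closed outline samples
    pts=np.array(pts,float);return np.vstack([np.linspace(a,b,n,endpoint=False) for a,b in zip(pts,np.roll(pts,-1,0))])
SP=np.vstack([seg([(-100,0),(-74,0),(-74,16),(-100,16)]),seg([(-74,7),(55,7),(55,15),(-74,15)]),seg([(52,10),(63,0),(89,0),(100,7),(100,15),(52,15)]) ])
FG=np.vstack([seg([(-61,2.5),(-39,2.5),(-39,76),(-61,76)],15),seg([(-93,75),(-7,75),(-7,110),(-93,110)],10)])
def clr(P):
    def rect(x0,x1,z0,z1):
        dx=np.maximum(np.maximum(x0-P[:,0],P[:,0]-x1),0);dz=np.maximum(np.maximum(z0-P[:,1],P[:,1]-z1),0)
        return np.hypot(dx,dz).min()
    return min(rect(-999,999,-99,3),rect(0,130,49,52),rect(-120,-117.5,0,52),rect(-128,-117.5,49,52),rect(117.5,130,0,52))
def place(Pt,Y,Z,t): # bowl ref (76,7.5) at Y,Z, tilt t: -y end up
    c,s=np.cos(t),np.sin(t);q=Pt-[76,7.5];return np.c_[Y+q[:,0]*c+q[:,1]*s, Z-q[:,0]*s+q[:,1]*c]
if __name__=="__main__":
    T=np.radians(np.arange(0,46,2.5));Zs=np.arange(10.5,70,2.);Ys=np.arange(79,-75,-7.)
    S=[(t,z) for t in T for z in Zs];A=np.array(S)
    cost=np.array([[clr(np.vstack([place(SP,Y,z,t),place(FG,Y,z,t)])) for t,z in S] for Y in Ys])
    c0=np.where(cost>0.5,1/np.maximum(cost,.5)**2,1e3)+.05*A[:,0]
    dt=abs(A[:,None,0]-A[None,:,0]);dz=A[None,:,1]-A[:,None,1]
    tr=np.where((dt>np.radians(8))|(abs(dz)>12),1e5,.002*dz**2+2*dt**2)
    # start: tilting in place at Y=79 allowed -> any transition in first columns
    V=c0[0].copy();V[(A[:,0]<.2)]+=1000;bk=[]
    for k in range(1,len(Ys)):
        M=V[:,None]+tr;bk.append(M.argmin(0));V=M.min(0)+c0[k]
    i=V.argmin();pth=[i]
    for b in bk[::-1]: pth.append(b[pth[-1]])
    pth=pth[::-1]
    for k,i in enumerate(pth):
        t,z=S[i];g=place(np.array([[-50,3.]]),Ys[k],z,t)[0]
        print(int(Ys[k]),"tilt",round(np.degrees(t),1),"bowlZ",z,"clr",cost[k,i].round(1),"TCP y,z",g.round(1))
E
python3 path.py; python3 - <<'E'
from h import *
R_=down(a+np.pi/2-.05)
to((box([1.3,-47,100]),R_),(box([1.3,-47,30]),R_),(box([1.3,-47,6]),R_))
E
```

```text
79 tilt 12.5 bowlZ 68.5 clr 6.4 TCP y,z [-45.   91.4]
72 tilt 7.5 bowlZ 68.5 clr 7.4 TCP y,z [-53.5  80.5]
65 tilt 2.5 bowlZ 68.5 clr 8.4 TCP y,z [-61.1  69.5]
58 tilt 0.0 bowlZ 68.5 clr 9.0 TCP y,z [-68.  64.]
51 tilt 0.0 bowlZ 68.5 clr 9.0 TCP y,z [-75.  64.]
44 tilt 0.0 bowlZ 68.5 clr 9.0 TCP y,z [-82.  64.]
37 tilt 0.0 bowlZ 68.5 clr 9.0 TCP y,z [-89.  64.]
30 tilt 0.0 bowlZ 68.5 clr 9.0 TCP y,z [-96.  64.]
23 tilt 0.0 bowlZ 68.5 clr 9.0 TCP y,z [-103.   64.]
16 tilt 0.0 bowlZ 68.5 clr 9.0 TCP y,z [-110.   64.]
9 tilt 0.0 bowlZ 68.5 clr 9.0 TCP y,z [-117.   64.]
2 tilt 0.0 bowlZ 68.5 clr 9.0 TCP y,z [-124.   64.]
-5 tilt 0.0 bowlZ 68.5 clr 9.0 TCP y,z [-131.   64.]
-12 tilt 0.0 bowlZ 68.5 clr 9.0 TCP y,z [-138.   64.]
-19 tilt 0.0 bowlZ 68.5 clr 10.8 TCP y,z [-145.   64.]
-26 tilt 0.0 bowlZ 68.5 clr 14.6 TCP y,z [-152.   64.]
-33 tilt 0.0 bowlZ 68.5 clr 16.0 TCP y,z [-159.   64.]
-40 tilt 0.0 bowlZ 68.5 clr 16.0 TCP y,z [-166.   64.]
-47 tilt 0.0 bowlZ 68.5 clr 16.0 TCP y,z [-173.   64.]
-54 tilt 0.0 bowlZ 68.5 clr 16.0 TCP y,z [-180.   64.]
-61 tilt 0.0 bowlZ 68.5 clr 16.0 TCP y,z [-187.   64.]
-68 tilt 0.0 bowlZ 68.5 clr 16.0 TCP y,z [-194.   64.]
at [ 0.6369 -0.0263  0.2298] clk 13.9 grip 0.04 F [-1.3 -0.1  0.3]
[11.0, -1.6, 129.7] [0.011, 0.003, 0.037]
[11.2, -2.3, 199.7] [0.011, 0.003, 0.037]
[11.3, -2.6, 223.7] [0.011, 0.003, 0.037]
```

play_rows([
  [40, [6, -1, 45], [0, 0, 0.02]],
  [40, [11, -1.5, 90], [0.011, 0.003, 0.037]],
  [40, [11, -1.5, 130], [0.011, 0.003, 0.037]],
  [40, [11, -2, 165], [0.011, 0.003, 0.037]],
  [40, [11, -2.5, 195], [0.011, 0.003, 0.037]],
  [40, [11, -2.5, 210], [0.011, 0.003, 0.037]],
  [40, [11, -2.5, 217], [0.011, 0.003, 0.037]],
  [40, [11, -2.5, 217], [0.011, 0.003, 0.037]],
])

```text
clock: 14.9
tcp_pos: [0.6359, -0.0164, 0.0132]
orientation: [2.13, 2.309, -0.0]
contact_force: [0.5, -1.0, 0.4]
grip_width: 0.0398
```

```bash
sed -i 's/V\[(A\[:,0\]<.2)\]+=1000/V[(A[:,0]<.2)|(A[:,1]>17)]+=1e6/' path.py; python3 path.py; python3 - <<'E'
from h import *
R_=down(a+np.pi/2-.05)
to((box([1.3,-47,6]),R_))
E
```

```text
79 tilt 12.5 bowlZ 16.5 clr 3.4 TCP y,z [-45.   39.4]
72 tilt 10.0 bowlZ 18.5 clr 5.9 TCP y,z [-52.9  35.9]
65 tilt 12.5 bowlZ 20.5 clr 7.3 TCP y,z [-59.   43.4]
58 tilt 15.0 bowlZ 20.5 clr 5.1 TCP y,z [-64.9  48.8]
51 tilt 15.0 bowlZ 20.5 clr 5.7 TCP y,z [-71.9  48.8]
44 tilt 17.5 bowlZ 20.5 clr 6.4 TCP y,z [-77.5  54.1]
37 tilt 17.5 bowlZ 22.5 clr 6.7 TCP y,z [-84.5  56.1]
30 tilt 17.5 bowlZ 22.5 clr 8.4 TCP y,z [-91.5  56.1]
23 tilt 17.5 bowlZ 24.5 clr 9.3 TCP y,z [-98.5  58.1]
16 tilt 17.5 bowlZ 26.5 clr 9.2 TCP y,z [-105.5   60.1]
9 tilt 17.5 bowlZ 28.5 clr 9.4 TCP y,z [-112.5   62.1]
2 tilt 17.5 bowlZ 30.5 clr 9.6 TCP y,z [-119.5   64.1]
-5 tilt 17.5 bowlZ 32.5 clr 9.7 TCP y,z [-126.5   66.1]
-12 tilt 17.5 bowlZ 32.5 clr 10.3 TCP y,z [-133.5   66.1]
-19 tilt 17.5 bowlZ 34.5 clr 12.2 TCP y,z [-140.5   68.1]
-26 tilt 17.5 bowlZ 36.5 clr 12.3 TCP y,z [-147.5   70.1]
-33 tilt 17.5 bowlZ 38.5 clr 12.1 TCP y,z [-154.5   72.1]
-40 tilt 20.0 bowlZ 40.5 clr 15.3 TCP y,z [-159.9   79.4]
-47 tilt 20.0 bowlZ 42.5 clr 15.6 TCP y,z [-166.9   81.4]
-54 tilt 20.0 bowlZ 44.5 clr 14.3 TCP y,z [-173.9   83.4]
-61 tilt 20.0 bowlZ 44.5 clr 12.0 TCP y,z [-180.9   83.4]
-68 tilt 20.0 bowlZ 44.5 clr 10.2 TCP y,z [-187.9   83.4]
at [ 0.6359 -0.0164  0.0132] clk 14.9 grip 0.0398 F [ 0.5 -1.   0.4]
[0.5, -0.4, 7.2] [0.0, 0.0, -0.0]
```

play_rows([
  [40, [0.5, -0.4, 6.5], [0, 0, 0]],
  [25, [0.5, -0.4, 6.5], [0, 0, 0]],
  [12, [0.5, -0.4, 6.5], [0, 0, 0]],
  [5, [0.5, -0.4, 6.5], [0, 0, 0]],
  [3, [0.5, -0.4, 6.5], [0, 0, 0]],
  [3, [0.5, -0.4, 6.5], [0, 0, 0]],
  [3, [0.5, -0.4, 6.5], [0, 0, 0]],
], squeeze=40)

```text
clock: 15.78
tcp_pos: [0.6358, -0.0159, 0.0072]
orientation: [2.129, 2.309, 0.001]
contact_force: [-1.2, 0.5, 5.4]
grip_width: 0.0119
```

```bash
cat > sp.py <<'E'
from h import *
# spoon path along spoon's own axis frame: tool x0 yaw; argument list of (TCP y, z, tilt deg)
import sys
o=r.get_obs();print("joints",o["joints"].round(2),"box tcp",((o["tcp_pos"]-BO)@BR*1000).round(1),"M",o["moment"].round(2))
R0=down(a+np.pi/2-.05)
L=[]
for s in sys.argv[1:]:
    y,z,t=map(float,s.split(","))
    x=1.3+.05*(y+47)
    L.append((box([x,y,z]),R0@R.from_euler("y",-t,degrees=True).as_matrix()))
to(*L)
E
python3 sp.py -47,10,2 -46.5,18,4 -46,27,7 -45.5,34,10 -46,40,12.5 -52.5,40,12.5 -59,43.4,12.5 -65,49,15
```

```text
joints [-0.4   0.74  0.46  1.82 -0.48  0.69  0.41] box tcp [  1.6 -47.    7.2] M [ 0.1   0.24 -0.01]
at [ 0.6358 -0.0159  0.0072] clk 15.78 grip 0.0119 F [-1.2  0.5  5.4]
[-0.0, -0.3, -2.8] [0.001, -0.035, -0.0]
[0.5, -0.3, -10.8] [0.001, -0.07, -0.0]
[1.0, -0.3, -19.8] [0.001, -0.122, -0.0]
[1.5, -0.3, -26.8] [0.001, -0.174, -0.0]
[1.0, -0.3, -32.8] [0.001, -0.218, -0.0]
[-5.5, -0.3, -32.8] [0.001, -0.218, -0.0]
[-12.1, -0.3, -36.2] [0.001, -0.218, -0.0]
[-18.1, -0.3, -41.8] [0.001, -0.262, -0.0]
```

play_rows([
  [3, [0, 0, -6], [0, -0.03, 0]],
  [3, [0.5, 0, -12], [0, -0.07, 0]],
  [3, [1, 0, -20], [0, -0.122, 0]],
  [3, [1, 0, -27.5], [0, -0.174, 0]],
  [3, [1, 0, -33], [0, -0.21, 0]],
  [3, [-3, 0, -34], [0, -0.218, 0]],
  [3, [-8, 0, -35], [0, -0.218, 0]],
  [3, [-12, 0, -37], [0, -0.218, 0]],
])

```text
clock: 16.77
tcp_pos: [0.6364, -0.0292, 0.0443]
orientation: [2.017, 2.184, -0.221]
contact_force: [-0.9, -0.3, 0.2]
grip_width: 0.0119
```

```bash
python3 sp.py -59,44.5,12.5 -65,49.5,14.5 -72,50,15 -77.5,55,17.5 -84.5,57,17.5 -91.5,58,17.5 -98.5,59.5,17.5 -105.5,61.5,17.5 -112.5,63.5,17.5; python3 - <<'E'
from h import *
p,d,c=grab("wrist");hsv=cv2.cvtColor(p,cv2.COLOR_RGB2HSV);pur=cv2.inRange(hsv,(125,90,50),(160,255,255))
v,u=np.nonzero(pur);o=r.get_obs();C=R.from_rotvec(o["orientation"]).as_matrix()
P=((dep(np.c_[u,v],d,c)-o["tcp_pos"])@C)*1000
P=P[abs(P[:,1])<15]
for x in range(-60,170,10):
    t=P[abs(P[:,0]-x)<4]
    if len(t)>3: print(x,len(t),np.median(t,0).round(1)[1:])
E
```

```text
joints [-0.62  0.75  0.66  1.83 -0.32  0.71  0.22] box tcp [  0.6 -60.3  44.3] M [ 0.27 -0.01 -0.03]
at [ 0.6364 -0.0292  0.0443] clk 16.77 grip 0.0119 F [-0.9 -0.3  0.2]
[1.2, 0.1, -0.5] [0.0, 0.0, -0.002]
[-5.8, 0.1, -4.1] [0.0, -0.035, -0.002]
[-12.7, 0.1, -3.1] [0.0, -0.043, -0.002]
[-19.2, 0.1, -6.7] [0.0, -0.087, -0.002]
[-26.4, 0.1, -7.2] [0.0, -0.087, -0.002]
[-33.5, 0.1, -6.6] [0.0, -0.087, -0.002]
[-40.7, 0.1, -6.6] [0.0, -0.087, -0.002]
[-48.0, 0.1, -7.0] [0.0, -0.087, -0.002]
[-55.2, 0.2, -7.4] [0.0, -0.087, -0.002]
-50 101 [ -0.6 -11.8]
-40 436 [ -0.3 -12. ]
-30 432 [ -0.1 -11.6]
-20 340 [ -0.6 -11.3]
-10 374 [ -0.1 -11.4]
0 372 [ -0.6 -11.3]
10 440 [ -0.4 -11.4]
20 411 [ -0.6 -11.3]
30 438 [ -0.6 -11.2]
40 462 [ -0.7 -11.3]
50 483 [ -0.7 -11.3]
60 50 [  0.4 -11.3]
80 15 [  -0.5 -143.4]
```

The spoon is held exactly along the tool, butt 50 mm behind the grip, with no contact force. I draw it out slantwise.

play_rows([
  [3, [-6, 0, -4.3], [0, -0.03, 0]],
  [3, [-12.5, 0, -4.5], [0, -0.05, 0]],
  [3, [-19, 0, -6.7], [0, -0.08, 0]],
  [3, [-26.4, 0, -7.2], [0, -0.087, 0]],
  [3, [-33.5, 0, -7], [0, -0.087, 0]],
  [3, [-40.7, 0, -7], [0, -0.087, 0]],
  [3, [-48, 0, -7], [0, -0.087, 0]],
  [3, [-55, 0, -7.4], [0, -0.087, 0]],
])

```text
clock: 17.82
tcp_pos: [0.6407, -0.0827, 0.0641]
orientation: [1.97, 2.129, -0.302]
contact_force: [-0.3, 0.3, -0.5]
grip_width: 0.0121
```

```bash
python3 sp.py -119.5,65.5,17.5 -126.5,67.5,17.5 -133.5,68.5,17.5 -140.5,70.5,17.5 -147.5,72.5,17.5 -154.5,76,18.5 -160,82,20 -165,92,20
```

```text
joints [-0.63  0.75  0.73  1.83 -0.26  0.71  0.22] box tcp [  -2.2 -113.9   64.1] M [0.38 0.1  0.01]
at [ 0.6407 -0.0827  0.0641] clk 17.82 grip 0.0121 F [-0.3  0.3 -0.5]
[-5.8, 0.2, 0.3] [0.0, 0.0, -0.003]
[-13.1, 0.2, 0.5] [0.0, 0.0, -0.003]
[-20.1, 0.2, 1.7] [0.0, 0.0, -0.003]
[-27.4, 0.2, 1.9] [0.0, 0.0, -0.003]
[-34.6, 0.3, 2.1] [0.0, 0.0, -0.003]
[-42.4, 0.3, 0.9] [0.0, -0.017, -0.003]
[-49.4, 0.3, -3.2] [0.0, -0.043, -0.003]
[-57.2, 0.4, -11.2] [0.0, -0.043, -0.003]
```

play_rows([
  [3, [-6, 0, 0.3], [0, 0, 0]],
  [3, [-13, 0, 0.5], [0, 0, 0]],
  [3, [-20, 0, 1.5], [0, 0, 0]],
  [3, [-27.4, 0, 1.9], [0, 0, 0]],
  [3, [-34.6, 0, 1.9], [0, 0, 0]],
  [3, [-42.4, 0, 0.9], [0, -0.017, 0]],
  [3, [-49.4, 0, -3.2], [0, -0.043, 0]],
  [3, [-57, 0, -11], [0, -0.043, 0]],
])

```text
clock: 18.82
tcp_pos: [0.6446, -0.1327, 0.0916]
orientation: [1.944, 2.105, -0.343]
contact_force: [0.7, 0.4, 0.0]
grip_width: 0.0114
```

```bash
python3 sp.py -165,130,20 -165,180,20 -165,230,15 -165,250,10
```

```text
joints [-0.59  0.74  0.77  1.81 -0.21  0.73  0.26] box tcp [  -4.9 -164.    91.6] M [ 0.35  0.09 -0.04]
at [ 0.6446 -0.1327  0.0916] clk 18.82 grip 0.0114 F [0.7 0.4 0. ]
[-14.1, 0.3, -35.8] [-0.0, 0.0, -0.001]
[-31.2, 0.3, -82.8] [-0.0, 0.0, -0.001]
[-48.3, 0.4, -129.7] [-0.0, 0.087, -0.001]
[-55.2, 0.4, -148.5] [-0.0, 0.175, -0.001]
```

play_rows([
  [3, [-7, 0, -18], [0, 0, 0]],
  [3, [-14, 0, -36], [0, 0, 0]],
  [3, [-23, 0, -60], [0, 0, 0]],
  [3, [-31, 0, -83], [0, 0, 0]],
  [3, [-40, 0, -107], [0, 0.04, 0]],
  [3, [-48, 0, -130], [0, 0.087, 0]],
  [3, [-53, 0, -143], [0, 0.13, 0]],
  [3, [-55, 0, -148], [0, 0.175, 0]],
])

```text
clock: 19.82
tcp_pos: [0.6451, -0.1339, 0.2517]
orientation: [2.041, 2.21, -0.173]
contact_force: [-0.8, -0.8, -1.1]
grip_width: 0.0118
```

play_rows([
  [3, [0, 0, 0], [0, 0, 0]],
  [3, [0, 0, 0], [0, 0, 0]],
  [3, [0, 0, 0], [0, 0, 0]],
  [3, [0, 0, 0], [0, 0, 0]],
])

```text
clock: 20.32
tcp_pos: [0.6449, -0.1333, 0.251]
orientation: [2.04, 2.211, -0.174]
contact_force: [1.2, -0.3, 0.0]
grip_width: 0.0116
```

```bash
python3 flap.py; python3 - <<'E'
from h import *
o=r.get_obs();print(o["tcp_pos"],o["grip_width"],o["qvel"].round(3),o["clock"])
z=np.load("top0.npz")
p,d,c=grab("top");save("t9",p,1.5)
def comps(p):
    hsv=cv2.cvtColor(p,cv2.COLOR_RGB2HSV);pur=cv2.inRange(hsv,(125,110,60),(160,255,255))
    n,l,s,ce=cv2.connectedComponentsWithStats(pur);return [(s[i].tolist(),ce[i].round(1).tolist()) for i in range(1,n) if s[i,4]>8]
print(comps(z["p"]));print(comps(p))
p,d,c=grab("wrist");hsv=cv2.cvtColor(p,cv2.COLOR_RGB2HSV);v,u=np.nonzero(cv2.inRange(hsv,(125,90,50),(160,255,255)))
P=dep(np.c_[u,v],d,c);m=P[:,2]>.1;print("spoon z",np.percentile(P[m][:,2],[1,50,99]),"y",P[m][:,1].min(),P[m][:,1].max())
E
```

```text
top 730
80 100 [88. 92. 95.]
100 113 [ 95.  99. 103.]
120 121 [102. 106. 110.]
140 123 [109. 113. 117.]
160 41 [115. 117. 119.]
180 217 [116. 124. 131.]
200 15 [129. 132. 133.]
scene 868
80 117 [91. 95. 99.]
100 129 [ 99. 102. 106.]
120 132 [106. 109. 113.]
140 140 [113. 117. 120.]
160 132 [120. 124. 128.]
180 196 [119. 129. 135.]
200 22 [132. 134. 136.]
[ 0.6450082  -0.13356242  0.25126993] 0.01178313354605836 [ 0.001 -0.004  0.001 -0.002 -0.001  0.002 -0.002] 20.425
[([362, 206, 6, 31, 173], [364.5, 221.0]), ([181, 214, 9, 63, 354], [184.8, 240.8])]
[([345, 151, 6, 8, 30], [347.7, 154.5]), ([274, 152, 15, 18, 182], [281.0, 160.1]), ([361, 206, 7, 32, 176], [364.1, 221.4]), ([181, 214, 9, 63, 354], [184.8, 240.8])]
spoon z [0.23183333 0.25298525 0.29015681] y -0.1813302986925032 -0.02131164081690957
```

View pics/t9.png

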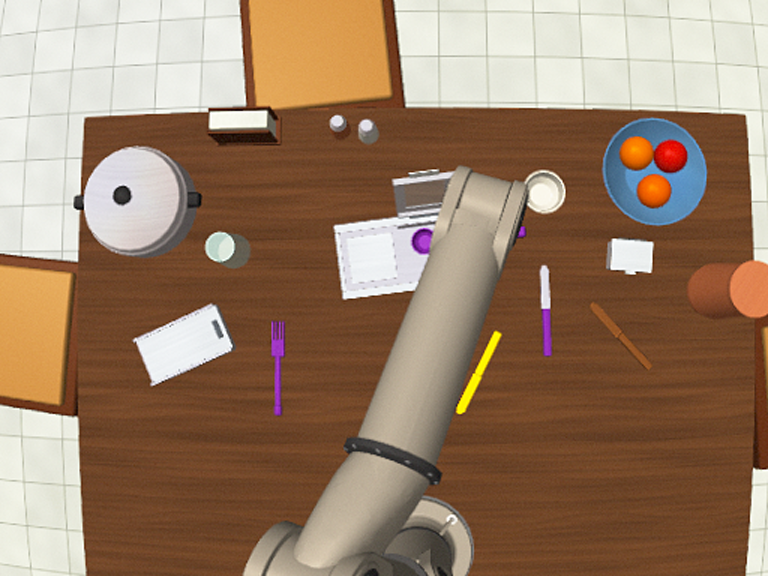

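The flap is open behind the box (425,190). The spoon is held aloft, bowl at (423,240) and butt at (521,232), and the knife lies flat at (546,310). Everything else is where it was.

```bash
python3 -c "
from bench import r
print(r.hand_in())"
```

```text
the job is handed in; nothing more can be done
None
```

The job is done and handed in at about 20.5 s on the robot's clock. I prised the flap up with the knife blade under its tongue and swung it back past upright. I then laid the knife flat at its original spot and drew the spoon out slantwise, handle end first.

**Last checks:**
- **Flap:** it stands at about 1.92 rad by depth, the same after the spoon came out as before.
- **Spoon:** it is held steady with its lowest visible point at about 0.23 m, some 18 cm above the box's top.
- **Force:** the readings I took while lifting and drawing the spoon were at noise level. The one exception was about 5 N upward while closing on it, which was gone by the next reading.
- **Knife:** in the top view it lies within a pixel of where it started.
- **Other things:** the fork measured the same as at the start. The rest looked unmoved in the final picture, but I checked those by eye only.

No check failed. The top and scene cameras disagreed by 3–7 mm on the flap's position, but they look at opposite faces of it and agree on its slope. The final picture was the twelfth viewed, which is the limit.

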